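Pack the wood-filler pail into its carton and shut the flaps

ROBOT

A 6-joint arm with a two-finger parallel gripper is mounted at the origin on the work surface. World frame = base frame: x ahead of the robot, y to its left, z up, the work surface at z = 0. Lengths are in mm, angles in degrees, forces in N, time in s.
With the tool pointing down it reaches from about 350 to 850 mm from the base axis. Payload 8.1 kg.
Tool frame: the origin (TCP) lies midway between the tips of the shut fingers; the grasp point (between the pads) lies 19 mm behind it (r.pinch_z is the distance from the TCP to the grasp point, in mm); z points along the fingers, y is the line along which they close (so a half turn about z gives the same grasp; the last joint's range is limited). The gripper opens to 85 mm and grips with 20 to 120 N. Pads are 22 mm wide; open, the fingers measure 114 mm over their backs; the gripper's body (76 mm by 85 mm) begins 54 mm behind the grasp point. The pads swing forward as they close: fully open they stand 13 mm farther back than shut.
Start: joints at [61.799, 7.471, 85.268, -0, 87.261, -4.893], TCP at [237.383, 551.049, 231.292] pointing down, gripper open.
Joint ranges: [-169.43, 169.43], [-51.17, 129.36], [1.28, 143.12], [-76.62, 256.62], [0, 156.53], [-152.29, 152.29]. Speed limits (degrees/s): [136.94, 136.94, 159.86, 180, 180, 180].

INTERFACE

Orientations are given as [roll, pitch, yaw] about the fixed x, y, z axes, in that order (R = Rz(yaw) Ry(pitch) Rx(roll)).
In Python, from bench import r gives the robot as it stands.
- The arm moves only by the shell command python3 -m jog 'ROWS' [OPENING] [FORCE]. ROWS is JSON, one flat list of numbers, 6 for each row, row after row: the shift along the tool's x, y, z in m, then the turn, a rotation vector about the tool's x, y, z in rad. A call has 1 to 8 rows; each row is the pose to reach, as a shift and turn from the pose commanded when the call began, along the tool's axes at that moment; what a row does not reach only later rows make up. A row lasts 1/8 s, in which the tool goes at most 62.5 mm and 10.7 degrees, less where a joint would pass 70% of its speed; a pose out of reach is approached as far as the arm can. A call with a gripper value outside its range is refused whole. OPENING is the opening, from -1 (shut) to 1 (fully open), set as the call begins (- or left out, the last holds). The fingers move at their own pace and stop on an object; FORCE is the grip in N (left out, the last holds). Time passes only in rows, so rows that repeat a pose let the fingers close. It gives the time, the measured TCP pose, the force, the opening and the grip force at its end, in the units of the state.
- r.sense(): the state, without advancing time (a new reading comes with each control period).
- r.snapshot(name): name is "scene" or "top" or "wrist"; returns a dict with "pixels" (480x640x3 uint8, red, green, blue), "range_z" (480x640 float32, mm along the optical axis (not along the pixel's ray), 0 where there is no reading), "K" (3x3 intrinsics, pixels), "rvec" (rotation vector, rad) and "tvec" (3), from world to camera coordinates, as OpenCV has them. Camera axes: x right, y down, z forward; pixel columns grow to the right and rows downward; lengths in mm; the calibration is good to about 2 mm. A picture is of the moment at which its call begins.
- r.hand_in(): hands the job in; it is judged then, once.
Trained networks look in a picture, given as the dict that the camera call returned (one of the last four; its "shot" number tells which), for a name from the list of things; names that differ only in an ending like _2 or _b are one class to them, and where a whole thing is asked for, a point or a joint stands for the part that bears it (a point fixed in the world has none). Each returns a list of dicts, best first, with "score" (0 to 1); they miss things now and then, are a little off and sometimes report something else, mostly with a low value. They report only what shows in the picture. A call takes as long as a camera call. They do not tell look-alikes from the thing itself.
- r.look_for(picture, target): "bbox" ([left, top, right, bottom] in pixels, round what is visible of it).
- r.outline_of(picture, target): "region" (480x640 bool, what is visible of it) and "bbox" ([left, top, right, bottom] in pixels, round what is visible of it).
The state is a dict: "time": time; "joint_pos": joint angles; "qd": joint speeds; "joint_efforts": joint torques, N m; "tool_pos": TCP position; "tcp_rot": TCP orientation; "ft_force": force on the tool from outside, world axes, zero at the start; "wrist_torque": the same for the moment, N m; "finger_gap": finger opening in mm; "grip_force": force on a finger pad.
Only numpy, scipy, OpenCV 4.12 (cv2) and the standard library are available. Lean on these libraries where they do the work, as an engineer would, in place of code of your own. Each camera call takes 0.05 s, during which the arm holds its last target. There are 200 camera calls.

TASK

Lift the orange-lidded pail of wood filler by its handle and set it down gently, upright, on the bottom of the cardboard carton without dropping it. Let go of it, then fold the carton's two long flaps down flat, so that the carton is closed over the pail. Keep the pail roughly upright all the time and leave everything else on the bench where it is.

Things in the scene. Friction and masses are not known exactly. Their poses are not given: they have to be found in the camera images.
- pail: The pail to pack: squat round white plastic pail, closed, with an ORANGE lid and orange band; 100 mm across the lid, 86 mm across the foot, 68 mm high, too wide to grip by its body; 0.3 to 0.6 kg. Stands on the bench at the start. Origin: centre of its underside, z up. Its bail handle pivots on two lugs 52 mm out along its +y and -y, 58 mm above the underside.
- pail_bail: The pail's white bail handle: an arch 110 mm wide with a black grip across its top. Origin: middle of the pivot line; y along the pivot line and the grip, z from the pivots to the grip. It swings about y with light friction and stays where left, within 0.35 rad of upright at the start; lifted by the grip, the pail swings to hang below it.
- pail_grip (a point): Centre of the pail's black grip: a round bar 14 mm thick and 60 mm long along the bail's y, 56 mm from the pivot line, so 114 mm above the pail's underside when the bail is upright; there are 39 mm free between lid and grip then.
- carton: Open cardboard carton, fixed to the bench: outside 210 mm (its x) x 150 mm (its y) x 135 mm high, walls and bottom 4 mm, inside 142 mm wide. Its short flaps are already tucked inside against the end walls (196 mm left between) and need nothing. Origin: centre of its underside on the bench, z up. Pail with upright bail fits under the shut flaps with 10 mm to spare.
- flap_left (a joint): Angle (rad) of the long flap hinged on the carton's +y rim (208 mm long, 74 mm from hinge to free edge, 4 mm thick): 0 = folded down flat, closed; 1.57 = upright; more = leaning outward. Starts at 1.75 to 2.1. Light card with a slightly stiff crease: stays where left, moves under about 1 N at its free edge.
- flap_right (a joint): The same for the long flap hinged on the carton's -y rim.
- flap_left_hinge (a point): Middle of the hinge line of the left flap, on the carton's +y rim, 135 mm above the bench.
- flap_right_hinge (a point): Middle of the hinge line of the right flap, on the carton's -y rim.
- flap_left_edge (a point): Middle of the left flap's free edge. Standing open it is 60 to 75 mm above the rim; when both flaps are flat the two free edges meet along the middle of the carton.
- flap_right_edge (a point): Middle of the right flap's free edge.
- spare: Bystander: a second pail of the same shape and size with a GREEN lid and band and a bail handle that may lean well over. Origin: centre of its underside.
- tin: Bystander: round tin of finish, blue with a bare metal lid, no handle, 82 mm across, 101 mm high. Origin: centre of its underside.
- mug: Bystander: blue mug, 82 mm across, 92 mm high. Origin: centre of its underside.
- glue: Bystander: yellow glue bottle with orange cap, 64 mm across, 170 mm high. Origin: centre of its underside.
- sander: Bystander: cork sanding block 115 x 68 x 26 mm. Origin: centre of its underside.
- hammer: Bystander: hammer 280 mm long, lying flat at the right of the bench. Origin: in its underside, z up.
- tape: Bystander: yellow tape measure 75 x 36 x 66 mm. Origin: centre of its underside.
Mind the look-alikes: they are no part of the job. There is more than one size of the pail; the one meant has the size given above.

How it is judged:
By the outcome, as a careful person would: the job done as asked, in the order asked, and still so for the second after the job is handed in, with the robot touching nothing.
It also fails if it takes over 61 s, if anything falls off the work surface, if the arm or the gripper's body presses on something with over 40 N, if the wrist force passes 120 N, or if a joint passes its speed limit or range.

## Working session

There is one attempt and no reset: what is moved stays moved. The work goes in short steps, Python scripts to look and compute and a shell command to move; the robot and the scene stay as the last step left them, time stands still between calls to the robot, and variables do not carry over. Pictures are saved under pics/ and viewed, at most 10 in all, crops included, and the job is handed in when it is done.

```bash
ls; mkdir -p pics; cat > h.py <<'E'
import numpy as np, cv2
from bench import r
def world(s, mask=None):
    K=s["K"]; R=cv2.Rodrigues(np.array(s["rvec"],float))[0]; t=np.array(s["tvec"],float).ravel()
    v,u=np.mgrid[0:480,0:640]; z=s["range_z"].astype(float)
    P=np.stack([(u-K[0][2])/K[0][0]*z,(v-K[1][2])/K[1][1]*z,z],-1)
    W=(P-t)@R; W[z<=0]=np.nan
    return W
def save(s,name,box=None,scale=1):
    im=s["pixels"][:,:,::-1]
    if box: im=im[box[1]:box[3],box[0]:box[2]]
    cv2.imwrite("pics/"+name,cv2.resize(im,None,fx=scale,fy=scale,interpolation=cv2.INTER_CUBIC))
E
python3 - <<'E'
from h import *
st=r.sense(); print(st)
for n in("scene","top"):
    s=r.snapshot(n); save(s,n+".png"); W=world(s)
    for t in ("pail","carton","flap_left","flap_right","spare","pail_grip","tin","glue","mug"):
        for d in r.outline_of(s,t)[:3]:
            p=W[d["region"]]; p=p[~np.isnan(p[:,0])]
            print(n,t,round(d["score"],2),[int(x) for x in d["bbox"]],np.percentile(p,[2,50,98],axis=0).round().tolist() if len(p) else None)
E
```

```text
pics
{'time': 0.0, 'joint_pos': array([ 6.17980426e+01,  7.51626239e+00,  8.53294796e+01,  4.73711951e-04,
        8.72617407e+01, -4.89341394e+00]), 'qd': array([ 0.10534795, -0.05110383, -0.0615112 ,  0.02216506,  0.03153522,
        0.08254714]), 'joint_efforts': array([-4.07533971e-04, -5.69402683e+01, -5.00549769e+01, -2.08755609e-04,
        1.49708125e-02,  3.47471564e-05]), 'tool_pos': array([237.12721407, 550.55173021, 230.23048277]), 'tcp_rot': array([-1.79892949e+02, -9.63992895e-03,  1.56691424e+02]), 'ft_force': array([1.1225171 , 0.32534266, 0.36728268]), 'wrist_torque': array([0.01545277, 0.0137764 , 0.01554988]), 'grip_force': 0.0, 'finger_gap': 85.54441302291603}
scene pail 0.93 [399, 249, 435, 302] [[436.0, 180.0, 1.0], [491.0, 226.0, 67.0], [523.0, 267.0, 118.0]]
scene pail 0.91 [433, 202, 491, 268] [[238.0, 206.0, 5.0], [321.0, 271.0, 93.0], [360.0, 325.0, 167.0]]
scene pail 0.64 [338, 242, 362, 272] [[443.0, 10.0, 1.0], [519.0, 48.0, 48.0], [543.0, 77.0, 88.0]]
scene carton 0.82 [231, 159, 348, 280] [[413.0, -236.0, 1.0], [517.0, -163.0, 92.0], [629.0, -29.0, 197
[... 1960 characters left out ...]
] [[237.0, 216.0, 103.0], [294.0, 256.0, 165.0], [349.0, 294.0, 169.0]]
top pail_grip 0.56 [267, 243, 285, 249] [[497.0, 21.0, 80.0], [508.0, 42.0, 86.0], [519.0, 59.0, 91.0]]
top pail_grip 0.55 [170, 245, 213, 280] [[436.0, 180.0, 64.0], [463.0, 227.0, 116.0], [501.0, 265.0, 120.0]]
top tin 0.61 [203, 162, 244, 212] [[605.0, 118.0, 15.0], [638.0, 151.0, 98.0], [680.0, 191.0, 103.0]]
top glue 0.68 [295, 192, 322, 298] [[406.0, -64.0, 135.0], [503.0, -38.0, 171.0], [604.0, -13.0, 200.0]]
top glue 0.6 [355, 117, 387, 159] [[734.0, -197.0, 13.0], [750.0, -168.0, 113.0], [778.0, -142.0, 171.0]]
top mug 0.69 [462, 312, 517, 362] [[280.0, -476.0, 1.0], [334.0, -454.0, 42.0], [375.0, -398.0, 93.0]]
```

```bash
python3 - <<'E'
from h import *
a=cv2.imread("pics/top.png"); cv2.imwrite("pics/crop.png",cv2.resize(a[150:400,90:440],None,fx=2.2,fy=2.2,interpolation=cv2.INTER_CUBIC))
E
```

```text
(no output)
```

View pics/crop.png

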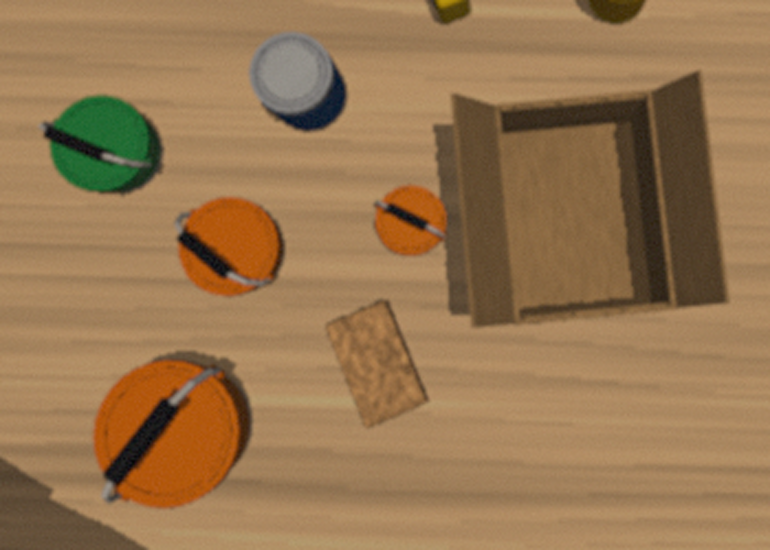

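View pics/scene.png

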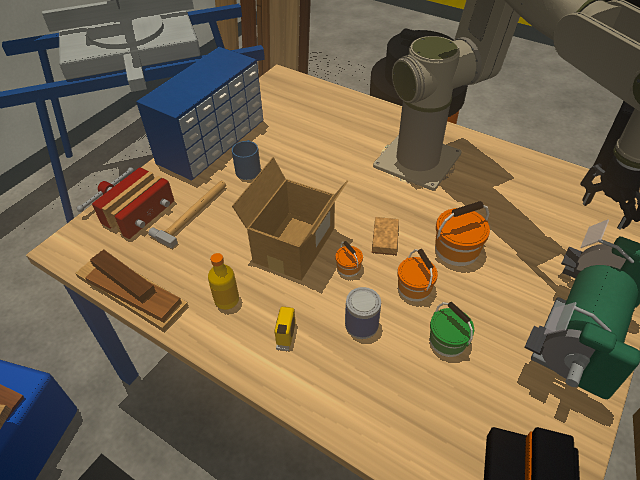

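Candidates (crop pixels): large orange (167,433), lid 94 mm high; medium orange (230,246), lid 68 mm high; small orange (411,220), lid ~50 mm high; green spare (105,144). The medium one matches 68 mm height; I'll check its lid diameter next. The carton is open with flaps leaning outward at crop x≈485 (left) and x≈690 (right).

```bash
python3 - <<'E'
from h import *
G=[];F={"l":[],"r":[]};L=[];C=[]
for n in("scene","top"):
    s=r.snapshot(n); W=world(s); px=s["pixels"].astype(int); ok=~np.isnan(W[...,0])
    x,y,z=W[...,0],W[...,1],W[...,2]
    near=ok&(np.hypot(x-477,y-218)<75)
    dark=px.max(-1)<75
    g=W[near&dark&(z>95)]; 
    org=W[near&(z>60)&(z<75)&(px[...,0]>150)&(px[...,2]<80)]
    c,rad=cv2.minEnclosingCircle(org[:,:2].astype(np.float32)); print(n,"lid",c,rad*2,np.median(org[:,2]))
    m=g.mean(0); u=np.linalg.svd(g-m)[2][0]; p=(g-m)@u
    print(n,"grip n",len(g),"mean",m.round(1),"dir",u.round(3),"len",np.percentile(p,[1,99]).round(1),"ztop",np.percentile(g[:,2],98))
    for k,y0,y1 in(("flap_left",-75,0),("flap_right",-260,-190)):
        f=W[ok&(x>390)&(x<650)&(y>y0)&(y<y1)&(z>145)&(z<210)]
        m=f.mean(0); U=np.linalg.svd(f-m,full_matrices=False)[2]; q=f-m
        print(n,k,len(f),m.round(1),"normal",U[2].round(3),"long",U[0].round(3),"ztop",np.percentile(f[:,2],99).round(1), "x",np.percentile(f[:,0],[1,99]).round(0))
    e=W[ok&(x>380)&(x<660)&(y>-270)&(y<0)&(abs(z-135)<4)]
    rect=cv2.minAreaRect(e[:,:2].astype(np.float32)); print(n,"rim",rect)
    b=W[ok&(x>420)&(x<610)&(y>-200)&(y<-70)&(z<12)&(z>0)]; print(n,"floor",np.percentile(b,[1,50,99],axis=0).round(0).tolist())
E
```

```text
scene lid (474.4023132324219, 224.05056762695312) 105.86581420898438 67.6337698615288
scene grip n 109 mean [466.2 231.7 115.7] dir [ 0.616  0.788 -0.001] len [-30.5  27.8] ztop 120.50909495753218
scene flap_left 270 [516.5 -26.4 182.5] normal [ 0.108 -0.856  0.506] long [ 0.993  0.112 -0.023] ztop 202.1 x [404. 611.]
scene flap_right 1343 [ 535.  -222.7  174.4] normal [ 0.109 -0.889 -0.445] long [ 0.992  0.123 -0.003] ztop 202.4 x [428. 632.]
scene rim ((518.4509887695312, -131.3446502685547), (216.5740509033203, 160.14234924316406), 8.04576587677002)
scene floor [[421.0, -200.0, 0.0], [474.0, -163.0, 3.0], [522.0, -121.0, 10.0]]
top lid (475.90997314453125, 219.01829528808594) 102.92074584960938 67.45892211314036
top grip n 162 mean [461.2 226.3 116.6] dir [-0.611 -0.791 -0.01 ] len [-29.8  27.9] ztop 120.8477312515979
top flap_left 1780 [503.3 -35.4 175.6] normal [-0.107  0.863 -0.494] long [-0.992 -0.124 -0.   ] ztop 200.5 x [404. 605.]
top flap_right 2138 [ 527.  -227.4  175.9] normal [ 0.11  -0.887 -0.448] long [-0.992 -0.123 -0.   ] ztop 202.1 x [427. 630.]
top rim ((517.0244750976562, -133.31643676757812), (210.6254425048828, 159.77371215820312), 7.235461711883545)
top floor [[423.0, -198.0, 0.0], [514.0, -134.0, 3.0], [608.0, -72.0, 8.0]]
```

The medium orange pail, at world (475, 221), has a lid of about 103 mm and a lid height of 67.5 mm, so it's the one meant. The bail leans about 0.25 rad and the grip is at z≈113. The carton centre is near (517.5, -132.5), yaw 7.1°.

I'll centre the tool over the pail axis so that closing the fingers also sets the bail upright.

```bash
cat > d.py <<'E'
import sys
from h import *
def d(x,y,z,yaw):
    s=r.sense(); p=np.array(s["tool_pos"]); a=np.radians(s["tcp_rot"][2])
    v=np.array([x,y,z])-p; dy=(yaw-np.degrees(a)+180)%360-180
    print("rows end:",np.round([v[0]*np.cos(a)+v[1]*np.sin(a), v[0]*np.sin(a)-v[1]*np.cos(a), -v[2]],1),"mm; turn z",round(-np.radians(dy),3))
if __name__=="__main__": d(*map(float,sys.argv[1:5]))
E
python3 d.py 475.5 220.5 220 52.2
python3 -m jog '[-0.02,-0.012,0.001,0,0,0.12, -0.07,-0.042,0.002,0,0,0.3, -0.125,-0.075,0.004,0,0,0.48, -0.18,-0.108,0.006,0,0,0.66, -0.235,-0.141,0.008,0,0,0.84, -0.29,-0.174,0.01,0,0,1.02, -0.33,-0.198,0.011,0,0,1.2, -0.349,-0.209,0.011,0,0,1.38]' 1 60
python3 d.py 475.5 220.5 220 52.2
```

```text
rows end: [-349.5 -209.4   11.3] mm; turn z 1.824
time: 2.1
tool_pos: [476.6, 218.3, 220.3]
tcp_rot: [180.0, 0.0, 77.1]
ft_force: [-0.0, 0.4, -0.1]
finger_gap: 85.5
grip_force: 0.0
rows end: [ 1.9 -1.6  0.3] mm; turn z 0.435
```

```bash

python3 -m jog '[0.001,-0.0005,0,0,0,0.15, 0.0015,-0.001,0,0,0,0.3, 0.0015,-0.001,0,0,0,0.435, 0.0015,-0.001,0,0,0,0.435, 0.0015,-0.001,0,0,0,0.435]'
python3 d.py 475.5 220.5 95 52.2
python3 - <<'E'
from h import *
s=r.snapshot("wrist"); W=world(s); px=s["pixels"].astype(int); save(s,"w1.png")
x,y,z=W[...,0],W[...,1],W[...,2]; ok=~np.isnan(x)
n=ok&(np.hypot(x-475,y-221)<75)
o=W[n&(z>60)&(z<74)&(px[...,0]>130)&(px[...,2]<80)]; print("lid",cv2.minEnclosingCircle(o[:,:2].astype(np.float32)),np.median(o[:,2]))
g=W[n&(z>98)&(z<128)&(px.max(-1)<75)]; print(len(g),g.mean(0),np.linalg.svd(g-g.mean(0),full_matrices=False)[2][0],np.percentile(g,[2,98],axis=0))
E
```

```text
time: 2.72
tool_pos: [474.5, 222.7, 220.3]
tcp_rot: [180.0, -0.0, 52.9]
ft_force: [0.8, 1.0, 0.5]
finger_gap: 85.6
grip_force: 0.0
rows end: [ -1.2   2.1 125.3] mm; turn z 0.012
lid ((471.7117614746094, 219.45004272460938), 51.006248474121094) 69.00598049592027
1509 [463.19110753 233.06365545 118.29805106] [-0.61631158 -0.78741742  0.01156866] [[444.03155112 209.12344257 115.0173394 ]
 [481.56758038 255.09734296 120.31654246]]
```

View pics/w1.png

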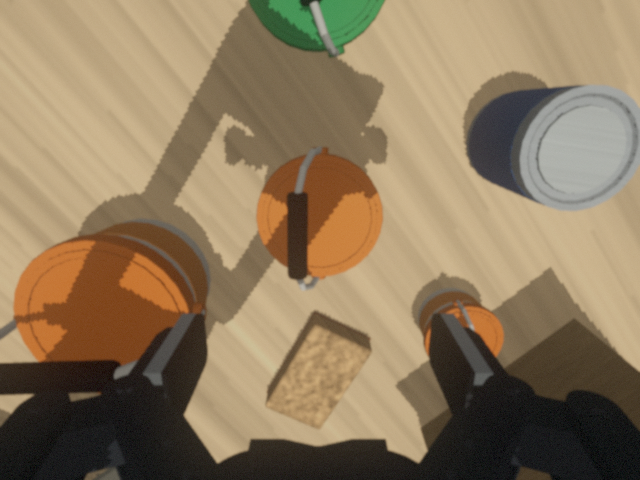

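The wrist view shows the orange pail centred at (320,215), its grip bar vertical at (297,235), and the fingers either side and aligned. Descending and closing.

```bash

python3 -m jog '[-0.001,0.001,0.02,0,0,0.012, -0.0015,0.001,0.045,0,0,0.012, -0.0015,0.001,0.07,0,0,0.012, -0.0015,0.001,0.09,0,0,0.012, -0.0015,0.001,0.108,0,0,0.012, -0.0015,0.001,0.12,0,0,0.012, -0.0015,0.001,0.125,0,0,0.012, -0.0015,0.001,0.125,0,0,0.012]'
python3 -m jog '[0,0,0,0,0,0, 0,0,0,0,0,0, 0,0,0,0,0,0, 0,0,0,0,0,0, 0,0,0,0,0,0, 0,0,0,0,0,0, 0,0,0,0,0,0, 0,0,0,0,0,0]' -1 60
python3 -m jog '[0,0,0,0,0,0, 0,0,0,0,0,0]'
```

```text
time: 3.78
tool_pos: [474.5, 220.9, 95.3]
tcp_rot: [180.0, 0.0, 52.0]
ft_force: [0.3, 0.3, 0.3]
finger_gap: 85.3
grip_force: 0.0
time: 4.78
tool_pos: [474.6, 221.0, 95.6]
tcp_rot: [180.0, -0.0, 52.0]
ft_force: [-3.0, 0.4, 6.2]
finger_gap: 11.9
grip_force: 58.7
time: 5.03
tool_pos: [474.6, 221.0, 95.6]
tcp_rot: [180.0, -0.0, 52.0]
ft_force: [-2.2, -0.5, 5.2]
finger_gap: 12.0
grip_force: 58.7
```

```bash

python3 -m jog '[0,0,-0.004,0,0,0, 0,0,-0.01,0,0,0, 0,0,-0.018,0,0,0, 0,0,-0.026,0,0,0, 0,0,-0.034,0,0,0, 0,0,-0.04,0,0,0, 0,0,-0.04,0,0,0, 0,0,-0.04,0,0,0]' - 80
python3 - <<'E'
from h import *
s=r.snapshot("scene"); save(s,"lift.png",(340,170,520,320),4)
E
```

```text
time: 6.02
tool_pos: [474.3, 220.8, 135.1]
tcp_rot: [-180.0, 0.0, 52.0]
ft_force: [-0.1, -0.1, -4.3]
finger_gap: 11.7
grip_force: 77.9
```

View pics/lift.png

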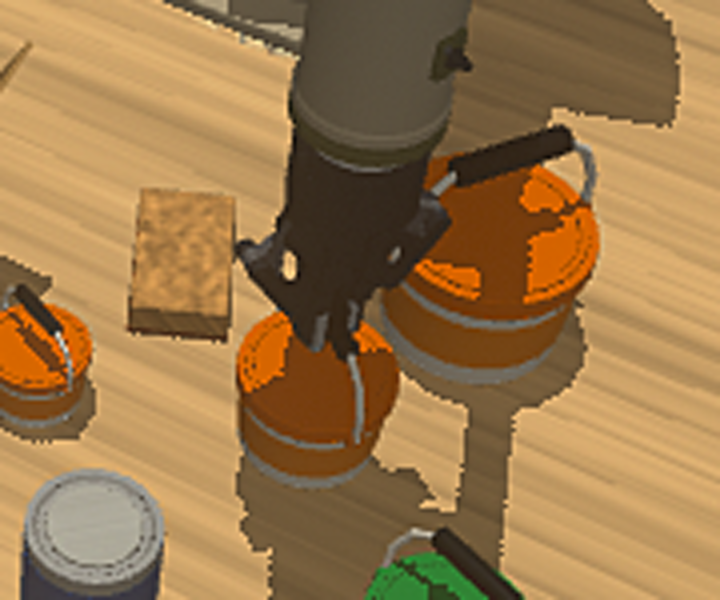

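The pail at (318,410) in the crop hangs upright under a vertical bail, clear of the bench, and the wrist reads 4.3 N. Raising it above the flaps.

```bash

python3 -m jog '[0,0,-0.01,0,0,0, 0,0,-0.035,0,0,0, 0,0,-0.065,0,0,0, 0,0,-0.1,0,0,0, 0,0,-0.135,0,0,0, 0,0,-0.165,0,0,0, 0,0,-0.187,0,0,0, 0,0,-0.195,0,0,0]'
python3 d.py 517.5 -132.5 330 97.1
```

```text
time: 7.08
tool_pos: [475.0, 221.1, 332.6]
tcp_rot: [179.9, -0.2, 52.0]
ft_force: [0.1, 0.6, -3.9]
finger_gap: 11.9
grip_force: 78.4
rows end: [-252.6  251.1    2.6] mm; turn z -0.787
```

```bash

python3 -m jog '[-0.0025,0.0025,0,0,0,-0.01, -0.01,0.01,0,0,0,-0.03, -0.0215,0.0215,0,0,0,-0.067, -0.037,0.037,0,0,0,-0.115, -0.056,0.056,0,0,0,-0.175, -0.078,0.078,0.001,0,0,-0.244, -0.101,0.101,0.001,0,0,-0.315, -0.1263,0.1256,0.001,0,0,-0.3935]'
python3 -m jog '[-0.033,0.0135,0,0,0,-0.08, -0.063,0.026,0,0,0,-0.15, -0.092,0.038,0,0,0,-0.22, -0.117,0.048,0,0,0,-0.28, -0.138,0.0565,0,0,0,-0.33, -0.153,0.063,0,0,0,-0.366, -0.162,0.0665,0.001,0,0,-0.387, -0.1647,0.0676,0.001,0,0,-0.3935]'
python3 -m jog '[0,0,0,0,0,0, 0,0,0,0,0,0, 0,0,0,0,0,0]'
python3 - <<'E'
from h import *
from d import d
d(517.5,-132.5,230,97.1)
s=r.snapshot("top"); save(s,"over.png",(260,150,440,310),4)
W=world(s);px=s["pixels"].astype(int);x,y,z=W[...,0],W[...,1],W[...,2]
o=W[(np.hypot(x-517,y+132)<80)&(z>180)&(px[...,0]>100)&(px[...,2]<70)&(px[...,0]>1.6*px[...,1])]
print(len(o),np.percentile(o,[1,50,99],axis=0).round(0))
# rim check: world-frame rim of end walls
c=np.radians(7.1);X=(x-517.5)*np.cos(c)+(y+132.5)*np.sin(c);Y=-(x-517.5)*np.sin(c)+(y+132.5)*np.cos(c)
for nm,m in(("rim",(abs(z-135)<3)&(abs(X)<120)&(abs(Y)<95)),):
    print(nm,np.percentile(X[m],[1,99]),np.percentile(Y[m],[1,99]))
E
```

```text
time: 8.07
tool_pos: [495.1, 42.9, 327.5]
tcp_rot: [-179.9, 0.0, 74.7]
ft_force: [0.2, 0.1, -4.0]
finger_gap: 11.3
grip_force: 78.3
time: 9.07
tool_pos: [516.3, -133.2, 326.5]
tcp_rot: [-179.9, -0.1, 97.1]
ft_force: [-0.5, 0.8, -5.1]
finger_gap: 11.8
grip_force: 78.2
time: 9.45
tool_pos: [517.0, -132.3, 328.3]
tcp_rot: [180.0, 0.0, 97.1]
ft_force: [0.0, -0.1, -4.3]
finger_gap: 11.3
grip_force: 78.2
rows end: [-0.2  0.5 98.3] mm; turn z 0.001
791 [[ 467. -178.  296.]
 [ 497. -109.  300.]
 [ 546.  -86.  316.]]
rim [-105.59438281   -4.34965366] [-77.4943043   77.17308611]
```

View pics/over.png

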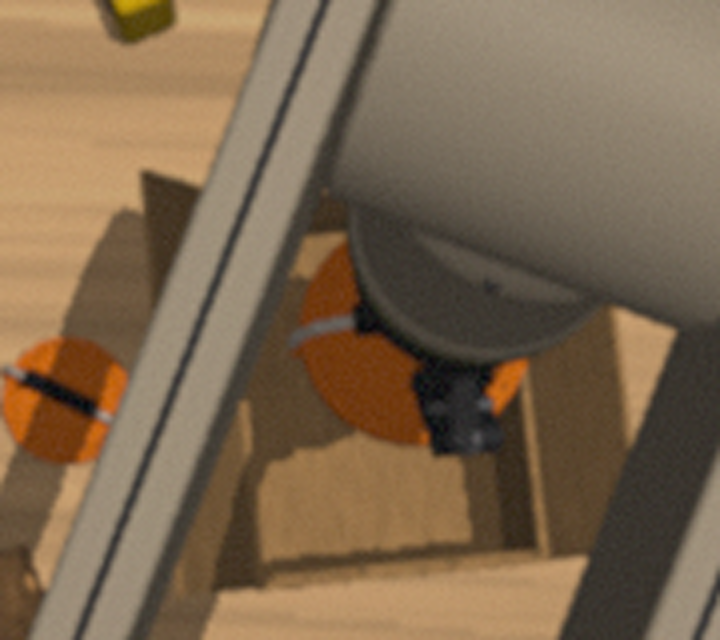

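The pail (lid centre near (415,340) in the crop) hangs centred over the opening, about 20 mm or more clear of each long wall. Lowering.

```bash

python3 -m jog '[0,0.0003,0.008,0,0,0, 0,0.0005,0.03,0,0,0, 0,0.0005,0.06,0,0,0, 0,0.0005,0.095,0,0,0, 0,0.0005,0.13,0,0,0, 0,0.0005,0.155,0,0,0, 0,0.0005,0.17,0,0,0, 0,0.0005,0.177,0,0,0]'
python3 -m jog '[0,0,0.006,0,0,0, 0,0,0.014,0,0,0, 0,0,0.022,0,0,0, 0,0,0.03,0,0,0, 0,0,0.036,0,0,0, 0,0,0.041,0,0,0, 0,0,0.043,0,0,0, 0,0,0.043,0,0,0]'
python3 d.py 517.5 -132.5 99.5 97.1
```

```text
time: 10.5
tool_pos: [517.2, -132.5, 150.4]
tcp_rot: [-179.9, -0.0, 97.1]
ft_force: [1.0, -0.1, -3.0]
finger_gap: 11.5
grip_force: 78.1
time: 11.5
tool_pos: [517.5, -132.6, 108.2]
tcp_rot: [-180.0, -0.0, 97.1]
ft_force: [0.5, -0.5, -4.6]
finger_gap: 11.6
grip_force: 78.1
rows end: [0.1 0.  8.7] mm; turn z 0.0
```

```bash

python3 -m jog '[0,0,0.002,0,0,0, 0,0,0.004,0,0,0, 0,0,0.006,0,0,0, 0,0,0.007,0,0,0, 0,0,0.0075,0,0,0, 0,0,0.0075,0,0,0]'
python3 -m jog '[0,0,0.0005,0,0,0, 0,0,0.001,0,0,0, 0,0,0.001,0,0,0]'
python3 -m jog '[0,0,0.0005,0,0,0, 0,0,0.001,0,0,0, 0,0,0.001,0,0,0]'
```

```text
time: 12.25
tool_pos: [517.5, -132.6, 100.8]
tcp_rot: [180.0, 0.0, 97.1]
ft_force: [0.0, -0.6, -3.7]
finger_gap: 11.6
grip_force: 78.1
time: 12.62
tool_pos: [517.5, -132.7, 99.9]
tcp_rot: [180.0, 0.0, 97.1]
ft_force: [-1.4, -0.2, -2.5]
finger_gap: 11.5
grip_force: 78.5
time: 13.0
tool_pos: [518.0, -132.7, 99.7]
tcp_rot: [179.9, 0.0, 97.1]
ft_force: [-3.1, 1.4, 5.2]
finger_gap: 11.3
grip_force: 79.2
```

It's on the bottom (force went from -4 to +5 N). Releasing and backing straight up.

```bash

python3 -m jog '[0,0,0,0,0,0, 0,0,0,0,0,0, 0,0,0,0,0,0, 0,0,0,0,0,0, 0,0,0,0,0,0]' 0.3
python3 -m jog '[0,0,-0.005,0,0,0, 0,0,-0.02,0,0,0, 0,0,-0.045,0,0,0, 0,0,-0.075,0,0,0, 0,0,-0.105,0,0,0, 0,0,-0.13,0,0,0, 0,0,-0.145,0,0,0, 0,0,-0.15,0,0,0]'
python3 - <<'E'
from h import *
from d import d
c=np.radians(7.1)
# left start: carton (0,+150)
d(517.5-150*np.sin(c),-132.5+150*np.cos(c),260,97.1)
s=r.snapshot("wrist"); save(s,"placed.png"); W=world(s);px=s["pixels"].astype(int);x,y,z=W[...,0],W[...,1],W[...,2]
o=W[(z>60)&(z<85)&(px[...,0]>100)&(px[...,2]<70)&(np.hypot(x-517,y+132)<70)]; print("lid",len(o),np.percentile(o,[1,50,99],axis=0).round(0).tolist())
X=(x-517.5)*np.cos(c)+(y+132.5)*np.sin(c);Y=-(x-517.5)*np.sin(c)+(y+132.5)*np.cos(c)
g=(z>108)&(z<130)&(abs(X)<40)&(abs(Y)<40)&(px.max(-1)<75); print("grip",g.sum(),X[g].mean(),Y[g].mean(),np.percentile(z[g],98) if g.any() else 0)
E
```

```text
time: 13.62
tool_pos: [517.5, -132.7, 98.7]
tcp_rot: [-180.0, -0.0, 97.1]
ft_force: [0.2, -0.4, -0.0]
finger_gap: 55.5
grip_force: 0.0
time: 14.62
tool_pos: [518.0, -132.8, 250.3]
tcp_rot: [179.9, 0.1, 97.1]
ft_force: [-0.6, -0.8, 0.4]
finger_gap: 55.3
grip_force: 0.0
rows end: [150.4  -0.4  -9.7] mm; turn z 0.0
lid 4336 [[475.0, -202.0, 63.0], [525.0, -108.0, 73.0], [561.0, -83.0, 81.0]]
grip 1 1.2582129476994757 28.68267600583632 124.84925890366664
```

View pics/placed.png

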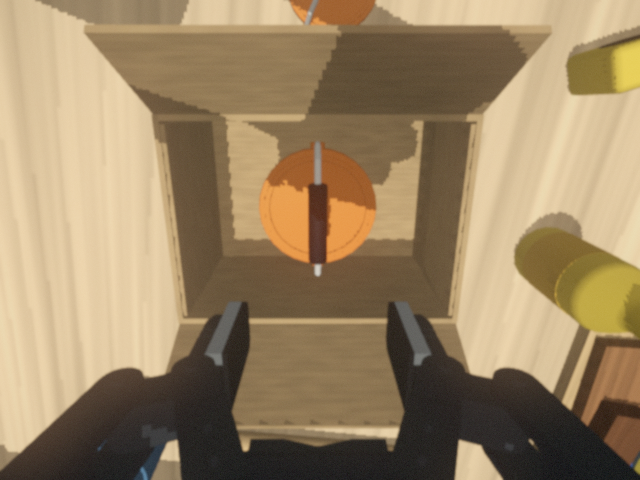

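The pail stands upright and centred at (318,207) with its bail upright; the left flap is at the top of the picture (320,70) and the right flap at the bottom (320,375). Now closing the left flap from outside.

```bash

python3 -m jog '[0.01,0,-0.01,0,0,0, 0.035,0,-0.02,0,0,0, 0.065,0,-0.02,0,0,0, 0.095,0,-0.02,0,0,0, 0.125,0,-0.02,0,0,0, 0.145,0,-0.02,0,0,0, 0.15,0,-0.02,0,0,0, 0.15,0,-0.02,0,0,0]' -1 40
python3 -m jog '[0,0,0.015,0,0,0, 0,0,0.04,0,0,0, 0,0,0.065,0,0,0, 0,0,0.09,0,0,0, 0,0,0.1,0,0,0, 0,0,0.105,0,0,0, 0,0,0.105,0,0,0]'
python3 d.py 517.5 -132.5 165 97.1
```

```text
time: 15.68
tool_pos: [498.7, 16.3, 268.5]
tcp_rot: [-180.0, 0.0, 97.1]
ft_force: [0.7, -0.3, 0.0]
finger_gap: 0.1
grip_force: 0.0
time: 16.55
tool_pos: [499.2, 16.0, 164.1]
tcp_rot: [180.0, 0.0, 97.1]
ft_force: [0.4, 0.1, -0.6]
finger_gap: 0.2
grip_force: 0.0
rows end: [-1.496e+02 -1.000e-01 -9.000e-01] mm; turn z -0.0
```

```bash

python3 -m jog '[-0.01,0,0,0,0,0, -0.025,0,0,0,0,0, -0.04,0,0,0,0,0, -0.055,0,0,0,0,0, -0.07,0,0,0,0,0, -0.085,0,0,0,0,0, -0.1,0,0,0,0,0, -0.108,0,0,0,0,0]'
python3 -m jog '[-0.002,0,0.004,0,0,0, -0.002,0,0.009,0,0,0, -0.002,0,0.014,0,0,0, -0.002,0,0.018,0,0,0, -0.002,0,0.021,0,0,0, -0.002,0,0.023,0,0,0, -0.002,0,0.024,0,0,0]'
python3 d.py 517.5 -132.5 139 97.1
cat > fl.py <<'E'
from h import *
def flaps():
    c=np.radians(7.1)
    for n in("scene","top"):
        s=r.snapshot(n); W=world(s); x,y,z=W[...,0],W[...,1],W[...,2]
        X=(x-517.5)*np.cos(c)+(y+132.5)*np.sin(c);Y=-(x-517.5)*np.sin(c)+(y+132.5)*np.cos(c)
        for k,lo in(("L",5),("R",-70)):
            m=(X>-95)&(X<-35)&(Y>lo)&(Y<lo+65)&(z>0)&(z<215); m2=(X<95)&(X>35)&(Y>lo)&(Y<lo+65)&(z>0)&(z<215)
            print(n,k,[np.percentile(z[q],[5,50,95]).round(0).tolist() if q.any() else None for q in(m,m2)])
    return s
if __name__=="__main__": flaps()
E
python3 fl.py
```

```text
time: 17.55
tool_pos: [512.0, -92.1, 163.2]
tcp_rot: [-179.9, -0.0, 97.1]
ft_force: [0.4, 0.3, 0.2]
finger_gap: 0.4
grip_force: 0.2
time: 18.42
tool_pos: [512.5, -92.9, 139.7]
tcp_rot: [-180.0, -0.0, 97.1]
ft_force: [0.1, -0.5, 0.9]
finger_gap: 0.0
grip_force: 0.3
rows end: [-39.9   0.1   0.7] mm; turn z 0.0
scene L [[135.0, 138.0, 197.0], [136.0, 139.0, 143.0]]
scene R [[34.0, 90.0, 133.0], [72.0, 112.0, 136.0]]
top L [[136.0, 139.0, 142.0], None]
top R [[1.0, 5.0, 74.0], None]
```

```bash

python3 -m jog '[0,0,0.001,0,0,0, 0,0,0.002,0,0,0, 0,0,0.003,0,0,0, 0,0,0.003,0,0,0]'
python3 fl.py
```

```text
time: 19.02
tool_pos: [512.8, -93.0, 138.8]
tcp_rot: [180.0, 0.0, 97.1]
ft_force: [-8.0, 2.2, 16.0]
finger_gap: 0.4
grip_force: 7.8
scene L [[135.0, 138.0, 203.0], [135.0, 138.0, 143.0]]
scene R [[35.0, 92.0, 133.0], [70.0, 112.0, 135.0]]
top L [[135.0, 138.0, 141.0], None]
top R [[1.0, 5.0, 73.0], None]
```

The left flap is flat on its stop (16 N, level at z≈138). Now the right one.

```bash

python3 -m jog '[0,0,-0.01,0,0,0, 0,0,-0.035,0,0,0, 0,0,-0.065,0,0,0, 0,0,-0.095,0,0,0, -0.01,0,-0.115,0,0,0, -0.035,0,-0.13,0,0,0, -0.065,0,-0.135,0,0,0, -0.09,0,-0.135,0,0,0]'
python3 -m jog '[-0.025,0,0,0,0,0, -0.05,0,0,0,0,0, -0.075,0,0,0,0,0, -0.093,0,0,0,0,0, -0.1,0,0,0,0,0, -0.1,0,0,0,0,0, -0.1,0,0.01,0,0,0, -0.1,0,0.025,0,0,0]'
python3 -m jog '[0,0,0.02,0,0,0, 0,0,0.045,0,0,0, 0,0,0.065,0,0,0, 0,0,0.08,0,0,0, 0,0,0.085,0,0,0, 0,0,0.085,0,0,0]'
python3 d.py 517.5 -132.5 165 97.1
```

```text
time: 20.12
tool_pos: [523.9, -184.0, 272.3]
tcp_rot: [180.0, 0.0, 97.1]
ft_force: [0.6, 0.1, -1.1]
finger_gap: -0.4
grip_force: 0.0
time: 21.12
tool_pos: [536.3, -280.9, 246.3]
tcp_rot: [180.0, 0.0, 97.2]
ft_force: [-0.6, 0.2, -0.6]
finger_gap: -0.0
grip_force: 0.0
time: 21.88
tool_pos: [536.1, -281.5, 161.9]
tcp_rot: [180.0, 0.0, 97.1]
ft_force: [0.7, 0.2, 0.1]
finger_gap: -0.2
grip_force: 0.0
rows end: [ 1.502e+02 -1.000e-01 -3.100e+00] mm; turn z 0.0
```

```bash

python3 -m jog '[0.01,0,0,0,0,0, 0.025,0,0,0,0,0, 0.04,0,0,0,0,0, 0.055,0,0,0,0,0, 0.07,0,-0.002,0,0,0, 0.085,0,-0.002,0,0,0, 0.1,0,-0.002,0,0,0, 0.108,0,-0.002,0,0,0]'
python3 -m jog '[0.002,0,0.004,0,0,0, 0.002,0,0.009,0,0,0, 0.002,0,0.014,0,0,0, 0.002,0,0.018,0,0,0, 0.002,0,0.021,0,0,0, 0.002,0,0.023,0,0,0, 0.002,0,0.024,0,0,0, 0.002,0,0.025,0,0,0]'
python3 -m jog '[0,0,0.001,0,0,0, 0,0,0.001,0,0,0]'
```

```text
time: 22.88
tool_pos: [522.1, -172.8, 163.1]
tcp_rot: [-179.9, -0.1, 97.2]
ft_force: [-0.1, -1.2, -0.1]
finger_gap: 0.2
grip_force: 0.3
time: 23.88
tool_pos: [522.5, -172.4, 139.0]
tcp_rot: [180.0, 0.0, 97.1]
ft_force: [-3.6, 1.4, 7.8]
finger_gap: -0.1
grip_force: 4.0
time: 24.12
tool_pos: [522.6, -172.4, 139.0]
tcp_rot: [180.0, 0.0, 97.1]
ft_force: [-5.0, 2.5, 9.2]
finger_gap: -0.1
grip_force: 4.3
```

Flat at 139 mm with contact force. Backing up and clear, then checking.

```bash

python3 -m jog '[0,0,-0.01,0,0,0, 0,0,-0.035,0,0,0, 0,0,-0.07,0,0,0, 0,0,-0.11,0,0,0, 0,0,-0.15,0,0,0, 0,0,-0.19,0,0,0, 0,0,-0.215,0,0,0, 0,0,-0.22,0,0,0]'
python3 -m jog '[0.03,0,0,0,0,0, 0.08,0,0,0,0,0, 0.13,0,0,0,0,0, 0.18,0,0,0,0,0, 0.23,0,0,0,0,0, 0.27,0,0,0,0,0, 0.295,0,0,0,0,0, 0.3,0,0,0,0,0]'
python3 - <<'E'
from fl import *
s=flaps(); save(s,"end_top.png"); save(r.snapshot("scene"),"end.png",(140,110,540,410),2)
E
```

```text
time: 25.12
tool_pos: [523.3, -172.7, 360.5]
tcp_rot: [179.8, 0.1, 97.1]
ft_force: [-0.4, 0.6, -1.1]
finger_gap: -0.2
grip_force: 0.0
time: 26.12
tool_pos: [484.7, 126.7, 356.5]
tcp_rot: [-179.9, -0.0, 97.2]
ft_force: [1.0, 0.0, -0.4]
finger_gap: 0.1
grip_force: 0.0
scene L [[135.0, 138.0, 142.0], [135.0, 138.0, 142.0]]
scene R [[135.0, 138.0, 142.0], [135.0, 138.0, 142.0]]
top L [[136.0, 138.0, 141.0], [135.0, 138.0, 141.0]]
top R [[135.0, 138.0, 141.0], [135.0, 138.0, 141.0]]
```

View pics/end.png

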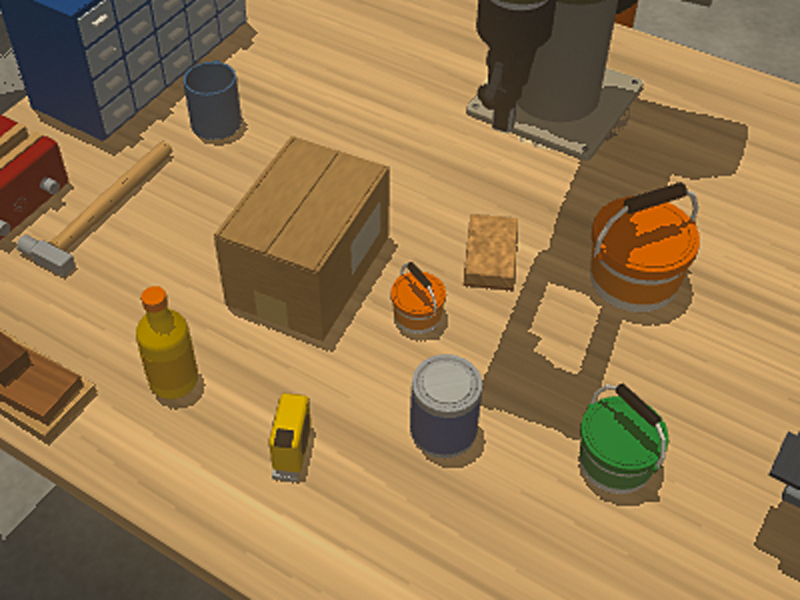

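The carton is closed flat, with its flap seam running around (305,200). The bystanders stand where they were and the arm is clear.

```bash
python3 -c "
from bench import r
print(r.hand_in())"
```

```text
the job is handed in; nothing more can be done
None
```

The orange-lidded pail stands upright on the carton's bottom, both long flaps are folded flat over it, nothing else on the bench was moved, and the job was handed in after about 26 s.

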